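# Lock the gas regulator for the night

### The arm

A 7-joint arm with a two-finger parallel gripper is mounted at the origin on the work surface. World frame = base frame: x ahead of the robot, y to its left, z up, the work surface at z = 0. Lengths are in m, angles in rad, forces in N, time in s.
With the tool pointing down it reaches from about 0.425 to 0.95 m from the base axis. Payload 16.7 kg.
Tool frame: the origin (TCP) lies midway between the tips of the shut fingers; the grasp point (between the pads) lies 19 mm behind it (manip.grip_depth is the z of the grasp point in the tool frame, in m); z points along the fingers, x is the direction in which the jaws open and shut, and the axes are right-handed (so a half turn about z gives the same grasp; the last joint's range is limited). The gripper opens to 94 mm and grips with 3 to 60 N. Pads are 16 mm wide; open, the fingers measure 119 mm over their backs; the gripper's body (75 mm by 177 mm) begins 78 mm behind the grasp point.
Start: joints at [1.067, 0.426, 0.074, 1.606, -0.034, 1.111, -0.067], TCP at [0.234, -0.633, 0.205] pointing down, gripper open.
Joint ranges: [-2.85, 2.85], [-0.5, 2.14], [-1.23, 1.37], [0.21, 2.46], [-1.02, 4.16], [0.16, 2.05], [-2.73, 2.73]. Speed limits (rad/s): [1.89, 1.89, 2.39, 2.39, 3.01, 3.01, 3.01].

### API

Orientations are given as a unit quaternion [x, y, z, w].
In Python, from rig import manip gives the robot as it stands.
- The arm moves only by the shell command python3 -m creep 'ROWS'. ROWS is JSON, one flat list of numbers, 7 for each row, row after row: the turn, a rotation vector about the world's x, y, z in rad, then the shift along the world's x, y, z in cm, then the closure, from -1 (fully open) to 1 (shut), so that 0 is half open. In form: [rx, ry, rz, x, y, z, claw, rx, ry, rz, x, y, z, claw, ...]. A call has exactly 5 rows; each row shifts and turns the pose as measured when the row begins; what a row does not reach is not made up. A row lasts 1/8 s, in which the tool goes at most 62.5 mm and 10.7 degrees, less where a joint would pass 70% of its speed; a pose out of reach is approached as far as the arm can. A call with a gripper value outside its range is refused whole. The fingers move at their own pace and stop on an object; the grip force is fixed at half the most. Time passes only in rows, so rows that do not move let the fingers close, or fill a call up. It gives the time, the measured TCP pose, the force and the opening at its end, in the units of the state.
- manip.observe(): the state, without advancing time (a new reading comes with each control period).
- manip.read_camera(name): name is "scene" or "top" or "wrist"; returns the picture (384x512x3 uint8, blue, green, red); there is no depth.
- manip.get_calibration(name): a dict with "fx", "fy", "cx", "cy" (pixels), "distortion" ([k1, k2, p1, p2, k3] as OpenCV has them; the pictures are not rectified), "R" (3x3) and "t" (3): a world point X has camera coordinates R X + t. Camera axes: x right, y down, z forward; pixel columns grow to the right and rows downward; lengths in m; the calibration is good to about 2 mm. A picture is of the moment at which its call begins: read the wrist's pose just before it. get_calibration takes no time and is no camera call; for the wrist camera it gives the pose at the moment of the call.
- manip.hand_in(): hands the job in, once; it reports no verdict.
Trained networks look in the newest picture that a camera, given by its name, has taken for a name from the list of things; names that differ only in an ending like _2 or _b are one class to them, and where a whole thing is asked for, a point or a joint stands for the part that bears it (a point fixed in the world has none). Each returns a list of dicts, best first, with "score" (0 to 1); they miss things now and then, are a little off and sometimes report something else, mostly with a low value. They report only what shows in the picture. A call takes as long as a camera call. They do not tell look-alikes from the thing itself.
- manip.find_in(camera, target): "point" ([column, row] as shares, 0 to 1, of the picture: columns of its width, rows of its height, amid what is visible of it).
- manip.cut_out(camera, target): "pixels" (384x512 bool, what is visible of it) and "point" ([column, row] as shares, 0 to 1, of the picture: columns of its width, rows of its height, amid what is visible of it).
The state is a dict: "clock": time; "qpos": joint angles; "joint_velocities": joint speeds; "joint_efforts": joint torques, N m; "ee_pos": TCP position; "orientation": TCP orientation; "force": force on the tool from outside, world axes, zero at the start; "wrist_torque": the same for the moment, N m; "opening": finger opening in m.
Only numpy, scipy, OpenCV 4.12 (cv2) and the standard library are available. Lean on these libraries where they do the work, as an engineer would, in place of code of your own. Each camera call takes 0.05 s, during which the arm holds its last target. There are 200 camera calls.

### The job

Lock the gas regulator: push the small peg on the slotted steel disc round until the disc's slot lines up with the steel bar, then push the bar by its upright lug straight through the slot until it is fully home against the stop at the regulator. Only push things with the fingers: do not lift the bar out of its channel, and leave the gas knob, spice box, bottle, bowl and spoon rest as they are.

Things in the scene. Friction and masses are not known exactly. Their poses are not given: they have to be found in the camera images.
- lock_base: The fixed lock: dark steel plate 325 x 90 x 10 mm on the shelf with a channel for the bar at one end, a slotted disc in the middle, the red gas regulator at the other end. Origin: on the disc's vertical axis, at the shelf surface. x axis: along the channel, the way the bar is to be pushed (to the regulator); z up. Channel spans x = -170 to -36 mm, disc -32 to 32, keeper 38 to 54.
- channel (a point): Middle of the floor of the aluminium channel the bar lies in, 102 mm behind the disc's axis; axes as the lock's. Floor 18 mm and side walls 28 mm above the shelf; 15 mm wide inside, open on top, closed at the rear.
- stop (a point): Where the bar's tip comes to rest: face of the stop at the end of the keeper (17 mm wide inside, open on top), 54 mm past the disc's axis, 24 mm above the shelf; axes as the lock's. Behind it stands the regulator.
- disc (a joint): Angle of the disc about the vertical axis through the lock's origin, rad, counterclockwise from above. Steel, 64 mm across, top 33 mm above the shelf, one straight slot 17 mm wide right across it, open on top. At 0 and at pi the slot lies along the bar: either is good; stops at -0.35 and 3.49. Starts between 0.6 and 2.54, blocking the bar. Friction 0.05 N m: stays where it is left.
- disc_peg (a point): Centre of the top of the disc's upright peg, 10 mm across, from 33 to 63 mm above the shelf, 23 mm from the disc's axis, at right angles to the slot. x axis along the slot, y axis from the disc's axis to the peg: the peg stands at joint angle + pi/2 from the lock's x axis. At the start it is on the channel side of the disc.
- lock_bar: Loose steel bar, 12 x 12 mm in section, lying in the channel, about 0.22 kg, slides with a few N. Origin: on its underside, below the middle of its lug; x axis towards the tip, z up. Runs from 10 mm behind the origin to 102 mm ahead. Lug: 14 mm along the bar, 24 mm across, top 63 mm above the shelf. Origin starts 141 to 148 mm behind the disc's axis; fully home it is 48 mm behind.
- bar_tip (a point): The bar's rounded tip, 102 mm ahead of the bar's origin and 6 mm above its underside. Fully home it is at x = 54 mm of the lock.
- gas_knob (a joint): Angle of the black knob on top of the regulator, rad, 0 at the start; leave alone. Its axis is 108 mm past the disc's axis on the lock's x axis, its top 92 mm above the shelf. The red regulator under it is 84 mm across, with a brass nipple on its -y side, reaching to 76 mm from its axis.
- masala_dabba: Round stainless spice box with a lid and a little knob, 166 mm across, 86 mm high, stands to the left. Origin: centre of its underside. Leave alone.
- glass_bottle: Ribbed glass bottle with a grey stopper, 74 mm across, 187 mm high, stands to the right. Origin: centre of its underside. Leave alone.
- katori: Small steel bowl, 84 mm across, 36 mm high, stands beyond the channel. Origin: centre of its underside. Leave alone.
- spoon_rest: Wooden spoon rest, 130 x 70 mm, 18 mm high, on the robot's side of the lock. Origin: centre of its underside. Leave alone.
Things that resemble listed ones, but are neither listed nor needed, are in the scene too. Leave any blue look-alike of the lock_bar alone.

How it is judged:
On the way, in this order (a step that is already met when the one before it is completed fails the run):
1. the slot is lined up with the bar (within 0.15 rad) before the bar's tip is past the middle of the disc (angle between the x axis of disc_peg and the x axis of lock_base, either way round below 0.15 rad and x of bar_tip in the frame of lock_base below 0 m), for 0.2 s.
2. the bar is pushed through, its tip within 6 mm of the stop (x of bar_tip in the frame of lock_base above 0.048 m), for 0.2 s.
At the end, for the whole second after the job is handed in: The bar lies at rest through the disc's slot, its tip within 6 mm of the stop (x over 48 mm and within 5 mm of the lock's middle line), down in its channel (underside 12 to 21 mm above the shelf), and the slot is within 0.12 rad of the bar's direction (x of bar_tip in the frame of lock_base above 0.048 m and y of bar_tip in the frame of lock_base between -0.005 and 0.005 m and z of lock_bar in the frame of lock_base between 0.012 and 0.021 m and angle between the x axis of disc_peg and the x axis of lock_base, either way round below 0.12 rad and linear speed of lock_bar below 0.01 m/s); the robot touches nothing.
It fails at once if the bar is lifted or tipped out of its channel (more than 6 mm up or 0.15 rad) (z of lock_bar in the frame of lock_base above 0.024 m or angle between lock_bar's own z axis and vertical above 0.15 rad).
It fails at once if the gas knob is turned by more than 0.2 rad (value of joint gas_knob above 0.2 rad or value of joint gas_knob below -0.2 rad).
It fails at once if the spice box, bottle, bowl or spoon rest is moved by more than 20 mm (distance of any of masala_dabba, glass_bottle, katori, spoon_rest from where it was at the start of the episode above 0.02 m).
It also fails if it takes over 54 s, if anything falls off the work surface, if the arm or the gripper's body presses on something with over 40 N, if the wrist force passes 120 N, or if a joint passes its speed limit or range.

## Working session

There is one attempt and no reset: what is moved stays moved. The work goes in short steps, Python scripts to look and compute and a shell command to move; the robot and the scene stay as the last step left them, time stands still between calls to the robot, and variables do not carry over. Pictures are saved under pics/ and viewed, about 8 in all and at most 12, crops included, and the job is handed in when it is done.

```bash
mkdir -p pics; cat > h.py <<'E'
import numpy as np, cv2
from rig import manip
def shot(c,name=None):
    im=np.array(manip.read_camera(c))
    if name: cv2.imwrite(f'pics/{name}.png',im)
    return im
def KD(c):
    k=manip.get_calibration(c)
    return np.array([[k['fx'],0,k['cx']],[0,k['fy'],k['cy']],[0,0,1.]]),np.array(k['distortion'],float),np.array(k['R']),np.array(k['t']).ravel()
def ray(c,px):
    K,D,R,t=KD(c)
    u=cv2.undistortPoints(np.array([[px]],float),K,D)[0,0]
    d=R.T@np.array([u[0],u[1],1]); return -R.T@t,d
def onz(c,px,z):
    o,d=ray(c,px); return o+d*(z-o[2])/d[2]
def tri(rays):
    A=0;b=0
    for o,d in rays:
        d=d/np.linalg.norm(d);P=np.eye(3)-np.outer(d,d);A=A+P;b=b+P@o
    X=np.linalg.solve(A,b); return X
def proj(c,X):
    K,D,R,t=KD(c)
    return cv2.projectPoints(np.array(X,float).reshape(-1,1,3),cv2.Rodrigues(R)[0],t,K,D)[0].reshape(-1,2)
E
python3 - <<'E'
from h import *
a=shot('scene','s0');b=shot('top','t0')
for c in('scene','top'):
    print(c,-KD(c)[2].T@KD(c)[3])
    for n in('lock_base','disc','disc_peg','lock_bar','bar_tip','gas_knob','glass_bottle','katori','masala_dabba','spoon_rest'):
        print(n,[(np.round(np.array(r['point'])*[512,384],1).tolist(),round(r['score'],2)) for r in manip.find_in(c,n)][:4])
print(manip.observe())
cv2.imwrite('pics/both.png',cv2.resize(np.vstack([a,b]),None,fx=.78,fy=.78))
E
```

```text
scene [1.26900128 0.26894618 1.13080885]
lock_base [([253.4, 178.7], 0.72), ([259.7, 184.0], 0.59)]
disc [([253.9, 179.0], 0.93)]
disc_peg [([250.7, 175.6], 0.76)]
lock_bar [([239.5, 262.3], 0.72), ([156.6, 219.2], 0.67), ([216.7, 176.4], 0.53), ([181.3, 132.7], 0.49)]
bar_tip [([235.3, 261.3], 0.81), ([185.3, 126.7], 0.64), ([220.3, 176.7], 0.62), ([162.3, 219.6], 0.55)]
gas_knob [([288.7, 175.0], 0.47), ([253.3, 149.2], 0.38)]
glass_bottle [([134.0, 148.6], 0.61)]
katori [([217.1, 217.6], 0.87)]
masala_dabba [([370.4, 239.7], 0.91)]
spoon_rest [([252.3, 146.8], 0.69)]
top [0.54068245 0.04555653 0.99446241]
lock_base [([251.0, 219.5], 0.61)]
disc [([254.6, 219.2], 0.84), ([254.1, 219.5], 0.2), ([96.5, 186.4], 0.15)]
disc_peg [([253.7, 222.8], 0.7)]
lock_bar [([232.8, 110.0], 0.84), ([348.4, 133.3], 0.73), ([250.6, 220.4], 0.72), ([375.6, 270.5], 0.66)]
bar_tip [([234.1, 114.9], 0.89), ([378.9, 271.7], 0.78), ([303.7, 207.0], 0.74), ([347.4, 138.5], 0.69)]
gas_knob [([210.6, 232.1], 0.71), ([300.7, 209.4], 0.53)]
glass_bottle [([418.9, 198.4], 0.63)]
katori [([276.3, 159.0], 0.86), (
[... 159 characters left out ...]
48,  0.42605827,  0.07387878,  1.60601   , -0.03410901,
        1.11078532, -0.06712294]), 'joint_velocities': array([ 6.81623716e-04,  1.63318921e-03,  1.57219105e-04,  1.20744844e-03,
       -4.96579276e-05, -4.84328189e-04,  2.65902997e-04]), 'joint_efforts': array([-1.77410686e-03, -9.35512090e+01,  3.66136685e+00, -4.54537046e+01,
       -4.90908721e-02,  1.29719687e-02, -7.26442931e-05]), 'ee_pos': array([ 0.23448106, -0.63292621,  0.20548959]), 'orientation': array([ 8.20773484e-01, -5.71253786e-01,  1.20680007e-05, -2.31698620e-05]), 'force': array([-0.31093721, -0.34517211,  0.37889305]), 'wrist_torque': array([ 0.01436832, -0.03425367, -0.00033148]), 'opening': 0.09430849840176923}
```

View pics/both.png

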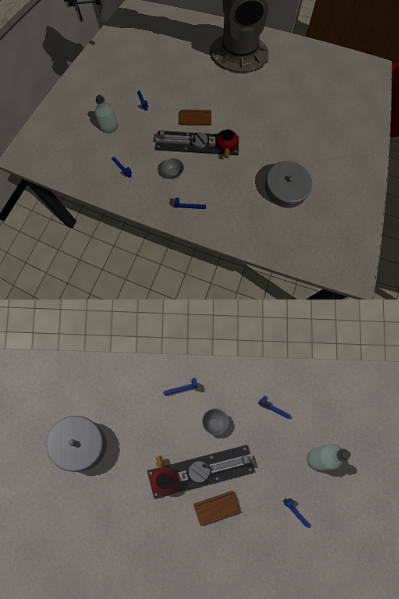

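The blue bars (top view 233,110; 348,133; 376,270) are look-alikes. The steel bar lies in the channel at about (300,209) in the top view, and the disc is at (254,219). Next, a close crop.

```bash
python3 - <<'E'
from h import *
a=cv2.imread('pics/s0.png')[145:215,185:325];b=cv2.imread('pics/t0.png')[180:260,180:340]
a=cv2.resize(a,(700,350),interpolation=cv2.INTER_CUBIC)[:250];a=cv2.resize(cv2.imread('pics/s0.png')[150:205,190:320],(600,254),interpolation=cv2.INTER_CUBIC)
b=cv2.resize(b,(600,300),interpolation=cv2.INTER_CUBIC)
cv2.imwrite('pics/c0.png',np.vstack([a,b]))
# shelf-plane estimates
for p in([254.4,219.3],[210.6,232.1],[303.7,207]): print(p,[onz('top',p,z).round(4) for z in(.033,.063,.09)])
K,D,R,t=KD('top')
o=tri([ray('top',[254.5,219.3]),ray('scene',[253.9,179.0])]);print('disc tri',o)
print('peg',tri([ray('top',[253.7,222.8]),ray('scene',[250.7,175.6])]))
print('knob',tri([ray('top',[210.6,232.1]),ray('scene',[288.7,175])]))
E
```

```text
[254.4, 219.3] [array([0.5693, 0.0042, 0.033 ]), array([0.5684, 0.0054, 0.063 ]), array([0.5676, 0.0066, 0.09  ])]
[210.6, 232.1] [array([0.5372, 0.107 , 0.033 ]), array([0.5373, 0.1051, 0.063 ]), array([0.5374, 0.1034, 0.09  ])]
[303.7, 207] [array([ 0.601 , -0.1135,  0.033 ]), array([ 0.5991, -0.1085,  0.063 ]), array([ 0.5974, -0.1041,  0.09  ])]
disc tri [0.56984428 0.00230837 0.02920671]
peg [ 0.56360671 -0.0025663   0.03573743]
knob [0.53816664 0.10263039 0.05769306]
```

View pics/c0.png

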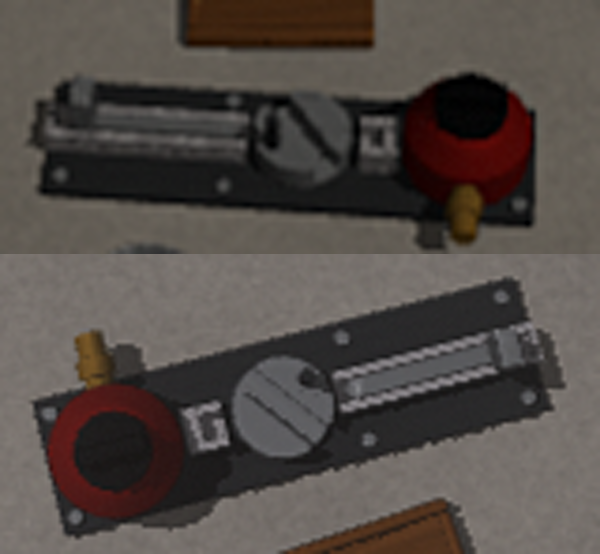

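The crop shows the steel bar in the channel with its lug at the far right end (px ~(318,207)). The disc is at (256,221) with its peg at upper right (263,214). The slot runs diagonally, so the peg goes round to the far side (joint → π). I'll go above the lock with the tool x axis across it.

```bash
python3 -m creep '[0,0,0.155,2.9,5.3,0.8,1, 0,0,0.155,2.9,5.3,0.8,1, 0,0,0.155,2.9,5.3,0.8,1, 0,0,0.155,2.9,5.3,0.8,1, 0,0,0.155,2.9,5.3,0.8,1]'; python3 -m creep '[0,0,0.155,2.9,5.3,0.8,1, 0,0,0.155,2.9,5.3,0.8,1, 0,0,0.155,2.9,5.3,0.8,1, 0,0,0.155,2.9,5.3,0.8,1, 0,0,0,0,0,0,1]'
python3 - <<'E'
from h import *
print(manip.observe()['ee_pos'],manip.observe()['orientation'],manip.observe()['qpos'].round(2))
K,D,R,t=KD('wrist');print('cam',-R.T@t,R.T[:,2])
im=shot('wrist','w0')
for n in('disc','disc_peg','lock_bar','bar_tip','gas_knob'):
    print(n,[(np.round(np.array(r['point'])*[512,384],1).tolist(),round(r['score'],2)) for r in manip.find_in('wrist',n)][:4])
E
```

```text
clock: 1.72
ee_pos: [0.3792, -0.3635, 0.2455]
orientation: [0.978, -0.211, -0.0, 0.001]
force: [0.8, -0.1, 1.4]
opening: 0.0471
clock: 2.35
ee_pos: [0.4991, -0.1414, 0.2807]
orientation: [0.994, 0.112, 0.003, 0.002]
force: [-0.2, -0.6, -0.7]
opening: 0.0005
[ 0.49911595 -0.14135287  0.28074114] [0.99368414 0.11216301 0.00261005 0.00211734] [ 0.56  0.13 -0.45  1.84  0.06  1.18  0.32]
cam [ 0.48033515 -0.05874074  0.46008474] [ 0.06952075 -0.28271604 -0.95668098]
disc [([322.8, 79.1], 0.76)]
disc_peg [([318.2, 77.5], 0.98)]
lock_bar [([322.3, 154.8], 0.84), ([205.9, 245.3], 0.72), ([399.4, 242.1], 0.6), ([490.4, 86.7], 0.55)]
bar_tip [([395.6, 243.5], 0.89), ([491.1, 90.5], 0.86), ([208.9, 243.3], 0.75), ([322.8, 158.2], 0.62)]
gas_knob [([330.5, 0.8], 0.49)]
```

View pics/w0.png

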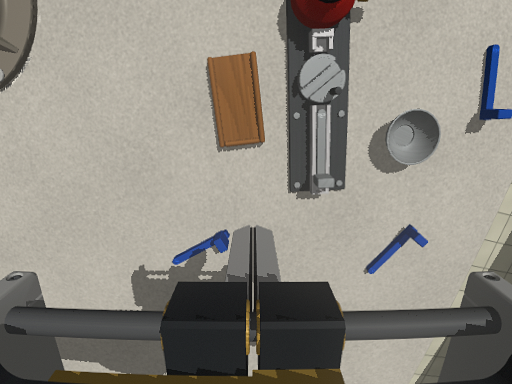

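The wrist view shows the lock well: disc (322,79), peg (335,92), lug (324,183), bar between the channel walls. I'll shift to centre it for a finer measurement.

```bash
python3 -m creep '[0,0,0,2.5,3.5,-1,1, 0,0,0,2.5,3.5,-1,1, 0,0,0,0,0,0,1, 0,0,0,0,0,0,1, 0,0,0,0,0,0,1]'
python3 - <<'E'
from h import *
np.savez('w1cal.npz',*KD('wrist')) 
im=shot('wrist','w1')
print(KD('wrist')[3])
for n in('disc','disc_peg','lock_bar','gas_knob'):
    print(n,[(np.round(np.array(r['point'])*[512,384],1).tolist(),round(r['score'],2)) for r in manip.find_in('wrist',n)][:4])
cv2.imwrite('pics/w1c.png',cv2.resize(im[0:270,190:430],None,fx=2.2,fy=2.2,interpolation=cv2.INTER_CUBIC))
E
```

```text
clock: 3.28
ee_pos: [0.5461, -0.0817, 0.2589]
orientation: [0.995, 0.1, 0.001, 0.003]
force: [0.1, -0.8, 0.5]
opening: 0.0005
[-0.52013745 -0.22754018  0.38768732]
disc [([279.9, 112.0], 0.56)]
disc_peg [([278.4, 109.8], 0.76)]
lock_bar [([460.4, 114.3], 0.97), ([370.2, 272.4], 0.88), ([172.7, 277.5], 0.84), ([281.7, 193.7], 0.65)]
gas_knob [([278.4, 16.2], 0.98)]
```

View pics/w1c.png

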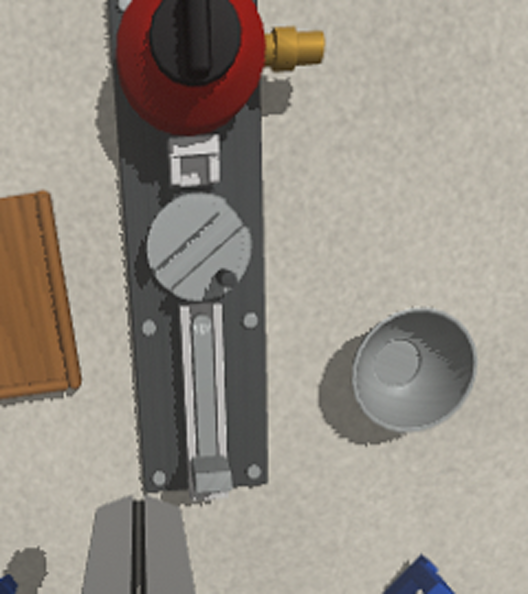

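```bash
cat > fit.py <<'E'
from h import *
from scipy.optimize import least_squares
W=lambda u,v:(190+u/2.2,v/2.2)
T=lambda u,v:(180+u/3.75,180+(v-254)/3.75)
F=[('wrist',(-170,45,10),W(144,492)),('wrist',(-170,-45,10),W(267,485)),('wrist',(0,0,33),W(199,247)),('wrist',(108,0,92),W(195,40)),
('top',(-170,-45,10),T(518,278)),('top',(-170,45,10),T(552,408)),('top',(155,-45,10),T(35,403)),('top',(155,45,10),T(70,535)),('top',(108,0,92),T(113,451)),('top',(0,0,33),T(284,407))]
def L2W(p,P):
    c,s=np.cos(p[2]),np.sin(p[2]);P=np.array(P)/1000
    return np.array([p[0]+c*P[0]-s*P[1],p[1]+s*P[0]+c*P[1],P[2]])
def W2L(p,X):
    c,s=np.cos(p[2]),np.sin(p[2]);d=np.array(X[:2])-p[:2]
    return np.array([c*d[0]+s*d[1],-s*d[0]+c*d[1]])*1000
E
python3 - <<'E'
from fit import *
for cs in(('wrist',),('top',),('wrist','top')):
    FF=[f for f in F if f[0] in cs]
    f=lambda p:np.concatenate([proj(c,L2W(p,P))[0]-q for c,P,q in FF])
    r=least_squares(f,[.57,.005,1.85],loss='soft_l1');print(cs,r.x.round(4),f(r.x).round(1).reshape(-1,2).tolist())
p=r.x;np.save('lock.npy',p)
for z in(48,63): print('peg',z,W2L(p,onz('wrist',W(226,277),z/1e3)))
print('pegtop cam',W2L(p,onz('top',T(312,378),.063)))
print('lug top?',[W2L(p,onz('wrist',W(u,v),.063)).round(1) for u,v in((193,472),(229,470),(196,494),(232,492),(193,458))])
print('slot',[W2L(p,onz('wrist',W(u,v),.033)).round(1) for u,v in((159,268),(218,213),(174,286),(247,229))])
print('tip',W2L(p,onz('wrist',W(203,316),.03)))
o=manip.observe();print(o['ee_pos'],W2L(p,o['ee_pos']),'lock yaw-pi/2',p[2]-np.pi/2,'tool x yaw',2*np.arctan2(o['orientation'][1],o['orientation'][0]))
ps=[(w2[0]) for w2 in proj('top',[L2W(p,(0,0,33))])]
# other objects
print('bottle',W2L(p,onz('top',(412,198),.0)),onz('top',(412,198),0.))
E
```

```text
('wrist',) [0.5681 0.0021 1.8497] [[0.0, 1.1], [0.3, 0.2], [-0.9, 0.8], [0.4, -6.3]]
('top',) [ 5.6570e-01 -3.0000e-04  1.8446e+00] [[-0.4, -0.4], [0.3, 0.3], [-0.2, -0.5], [-0.5, 0.6], [0.3, -0.1], [0.5, 0.0]]
('wrist', 'top') [5.676e-01 7.000e-04 1.850e+00] [[-0.5, 1.8], [-0.2, 0.9], [-1.6, 1.7], [-0.5, -5.1], [-1.0, -1.5], [-0.1, -0.8], [-0.6, -0.9], [-0.8, 0.2], [-0.1, -0.6], [0.1, -0.7]]
peg 48 [-16.15398741 -16.1317005 ]
peg 63 [-15.06800471 -14.13752993]
pegtop cam [-19.04801683 -10.74313598]
lug top? [array([-133.6,   11.2]), array([-134.1,  -11.5]), array([-148.8,   10.1]), array([-149.2,  -12.9]), array([-124.3,   10.7])]
slot [array([-8.7, 23.2]), array([ 21.4, -14.9]), array([-20.3,  14.6]), array([ 10.7, -32.2])]
tip [-40.78095014  -2.8722038 ]
[ 0.54633775 -0.08095651  0.25904034] [-72.67165308  42.92079961] lock yaw-pi/2 0.279178398937064 tool x yaw 0.2019907408456044
bottle [-395.22260821   47.01973553] [ 0.63128158 -0.39214852  0.        ]
```

Lock pose ≈ (0.567, 0.001), yaw 1.85; disc joint ≈ 2.2, with the peg at lock (-18,-14), consistent with its 23 mm radius. The lug centre is at x ≈ -141. Approaching the channel side of the peg.

```bash
python3 -m creep '[0,0,0.077,5,4.8,-3,1, 0,0,0,0,0,-5,1, 0,0,0,0,0,-4,1, 0,0,0,0,0,-2,1, 0,0,0,0,0,0,1]'
cat > st.py <<'E'
from fit import *
p=np.load('lock.npy');o=manip.observe()
from scipy.spatial.transform import Rotation as Ro
M=Ro.from_quat(o['orientation']).as_matrix()
print('lock',W2L(p,o['ee_pos']).round(1),'z',o['ee_pos'][2].round(4),'yawerr',(np.arctan2(M[1,0],M[0,0])-p[2]+np.pi/2).round(3),'tilt',M[:2,2].round(3),'F lock',(W2L(np.r_[0,0,p[2]],o['force'])/1000).round(1),o['clock'])
E
python3 st.py
```

```text
clock: 4.15
ee_pos: [0.5896, -0.041, 0.1216]
orientation: [0.99, 0.139, 0.003, 0.004]
force: [-0.4, -0.4, 0.7]
opening: 0.0001
lock [-46.1  -9.7] z 0.1216 yawerr 0.0 tilt [ 0.007 -0.006] F lock [-0.3  0.5] 4.15
```

```bash
python3 -m creep '[0,0,0,0.6,0.8,-2,1, 0,0,0,0,0,-2,1, 0,0,0,0,0,-0.5,1, 0,0,0,0,0,0,1, 0,0,0,0,0,0,1]'; python3 st.py
python3 - <<'E'
from h import *
im=shot('wrist','w2');cv2.imwrite('pics/w2c.png',cv2.resize(im[60:360,130:400],None,fx=2,fy=2,interpolation=cv2.INTER_CUBIC))
E
```

```text
clock: 4.78
ee_pos: [0.5973, -0.0326, 0.076]
orientation: [0.99, 0.139, 0.004, 0.004]
force: [-0.2, -0.6, -0.0]
opening: 0.0004
lock [-40.2 -19.4] z 0.076 yawerr -0.0 tilt [ 0.01  -0.007] F lock [-0.5  0.4] 4.775
```

View pics/w2c.png

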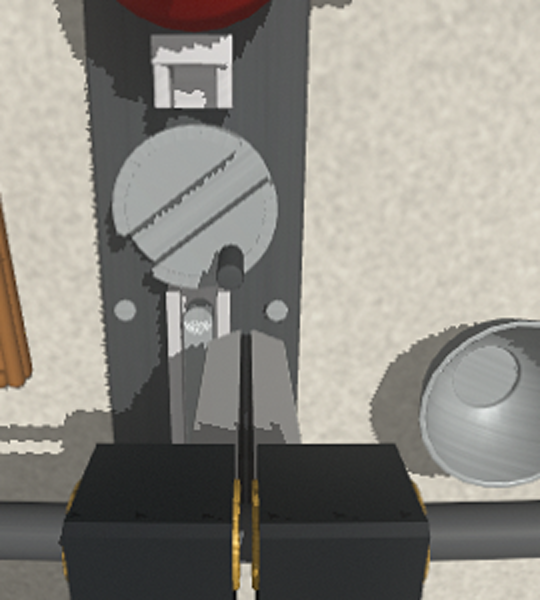

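The picture shows shut fingers (centre px ~(246,332) in the crop) just behind and to the right of the peg (230,265). Descending and pushing along the lock's x.

```bash
python3 -m creep '[0,0,0,0,0,-2,1, 0,0,0,0,0,-1.3,1, 0,0,0,0,0,0,1, 0,0,0,-0.2,0.7,0,1, 0,0,0,0,0,0,1]'; python3 st.py;  python3 -m creep '[0,0,0,-0.14,0.5,0,1, 0,0,0,-0.14,0.5,0,1, 0,0,0,-0.14,0.5,0,1, 0,0,0,0,0,0,1, 0,0,0,0,0,0,1]'; python3 st.py
python3 - <<'E'
from h import *
im=shot('wrist','w3');cv2.imwrite('pics/w3c.png',cv2.resize(im[60:300,130:400],None,fx=2,fy=2,interpolation=cv2.INTER_CUBIC))
E
```

```text
clock: 5.45
ee_pos: [0.5953, -0.0251, 0.0413]
orientation: [0.99, 0.139, 0.005, 0.004]
force: [-0.4, -0.2, 0.0]
opening: 0.0005
lock [-32.5 -19.5] z 0.0413 yawerr -0.001 tilt [ 0.01  -0.007] F lock [-0.1  0.5] 5.45
clock: 6.08
ee_pos: [0.597, -0.0164, 0.0436]
orientation: [0.991, 0.136, 0.01, 0.008]
force: [-0.8, 0.1, 0.0]
opening: 0.0006
lock [-24.6 -23.6] z 0.0436 yawerr -0.006 tilt [ 0.022 -0.013] F lock [0.3 0.8] 6.075
```

View pics/w3c.png

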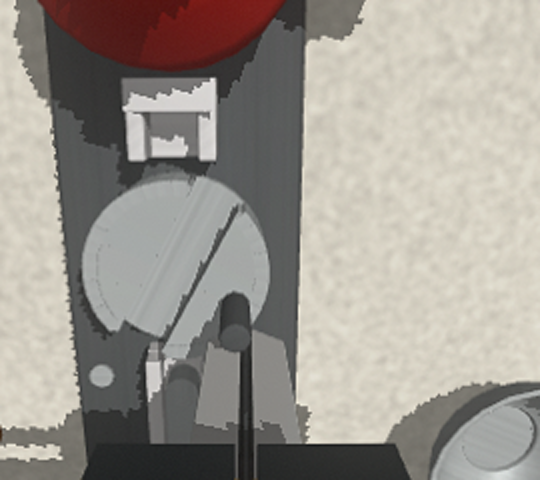

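The slot has turned to about 30° from the bar, as expected (peg face ≈ finger face). Roughly 11 mm more.

```bash
python3 -m creep '[0.013,0.022,0,-0.14,0.4,0,1, 0,0,0,-0.14,0.4,-0.1,1, 0,0,0,-0.1,0.3,0,1, 0,0,0,0,0,0,1, 0,0,0,0,0,0,1]'; python3 st.py
python3 - <<'E'
from h import *
im=shot('wrist','w4');cv2.imwrite('pics/w4c.png',cv2.resize(im[60:300,130:400],None,fx=2,fy=2,interpolation=cv2.INTER_CUBIC))
E
```

```text
clock: 6.75
ee_pos: [0.5948, -0.0062, 0.0435]
orientation: [0.991, 0.136, 0.0, -0.0]
force: [1.8, -1.8, -0.2]
opening: 0.0006
lock [-14.2 -24.3] z 0.0435 yawerr -0.007 tilt [0.    0.001] F lock [-2.3 -1.3] 6.75
```

View pics/w4c.png

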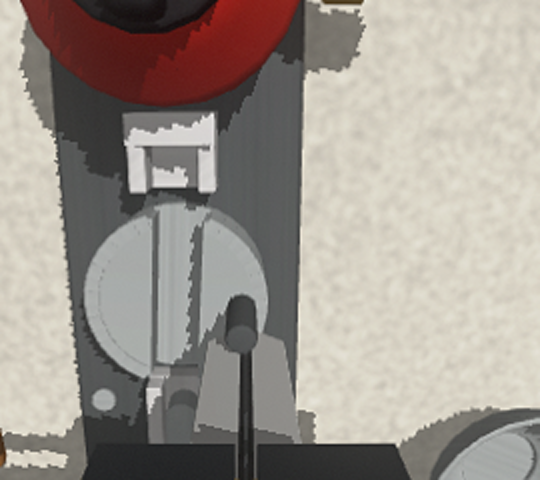

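```bash
python3 - <<'E'
from fit import *
p=np.load('lock.npy');V=lambda u,v:(130+u/2,60+v/2)
for n,z,pts in(('slotL',.033,[(155,210),(153,377)]),('keeper',.034,[(131,190),(216,190)]),('chanL',.028,[(147,376),(147,440)]),('chanRimR',.028,[(161,376),(162,440)]),('plateL',.01,[(52,60),(80,380)]),('plateR',.01,[(304,60),(297,380)])):
    q=[W2L(p,onz('wrist',V(*a),z)) for a in pts];d=q[1]-q[0];print(n,np.round(q,1).tolist(),np.arctan(d[1]/d[0]).round(3))
E
```

```text
slotL [[33.7, 4.4], [-27.9, 8.4]] -0.064
keeper [[40.7, 11.9], [40.4, -16.1]] 1.562
chanL [[-30.0, 11.5], [-57.7, 13.2]] -0.06
chanRimR [[-30.0, 6.3], [-57.7, 7.3]] -0.038
plateL [[83.4, 42.0], [-41.0, 42.7]] -0.006
plateR [[82.3, -46.6], [-41.4, -46.4]] -0.002
```

Slot ≈ 0.05 rad short of alignment; 1 mm more, then back off and lift.

```bash
python3 -m creep '[0,0,0,-0.05,0.15,0,1, 0,0,0,0,0,0,1, 0,0,0,0,0,0,1, 0,0,0,0,0,0,1, 0,0,0,0,0,0,1]'; python3 st.py;  python3 -m creep '[0,0,0,0.4,-1.3,0,1, 0,0,0,0,0,3,1, 0,0,0,1,-3,4,1, 0,0,0,1,-4,2,1, 0,0,0,0,0,0,1]'; python3 st.py
python3 - <<'E'
from h import *
im=shot('wrist','w5');cv2.imwrite('pics/w5c.png',cv2.resize(im[20:290,130:400],None,fx=2.2,fy=2.2,interpolation=cv2.INTER_CUBIC))
E
```

```text
clock: 7.42
ee_pos: [0.5943, -0.0048, 0.0435]
orientation: [0.991, 0.136, 0.0, -0.0]
force: [1.6, -0.8, 0.8]
opening: 0.0004
lock [-12.7 -24.2] z 0.0435 yawerr -0.007 tilt [0. 0.] F lock [-1.2 -1.3] 7.425
clock: 8.05
ee_pos: [0.6177, -0.0929, 0.1354]
orientation: [0.991, 0.136, -0.002, -0.001]
force: [-0.0, 0.8, 0.1]
opening: 0.0007
lock [-103.8  -22.4] z 0.1354 yawerr -0.007 tilt [-0.003  0.001] F lock [ 0.7 -0.2] 8.05
```

View pics/w5c.png

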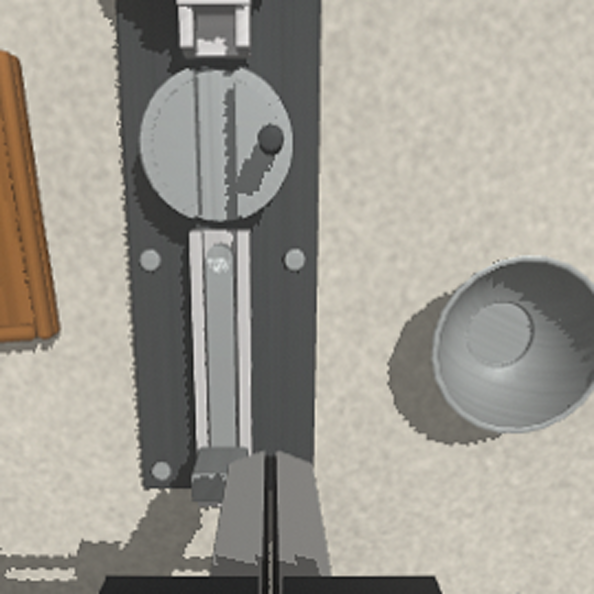

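The slot is now parallel to the channel (slot edges at columns ~197 and 233, peg off to the right at (270,138)). Going behind the lug.

```bash
python3 -m creep '[0,0,0.007,-0.2,-3.3,0,1, 0,0,0,-0.2,-3.2,0,1, 0,0,0,0,0,-2.5,1, 0,0,0,0,0,-1.5,1, 0,0,0,0,0,0,1]'; python3 st.py
python3 - <<'E'
from fit import *
V=lambda u,v:(130+u/2.2,20+v/2.2)
p=np.load('lock.npy')
im=shot('wrist','w6');cv2.imwrite('pics/w6c.png',cv2.resize(im[60:360,130:400],None,fx=2,fy=2,interpolation=cv2.INTER_CUBIC))
for r in manip.cut_out('wrist','lock_bar'):print(np.array(r['point'])*[512,384],r['score'])
E
```

```text
clock: 8.72
ee_pos: [0.6111, -0.1536, 0.0909]
orientation: [0.99, 0.143, -0.004, -0.003]
force: [0.4, -0.6, 0.5]
opening: 0.0006
lock [-160.4    0.7] z 0.0909 yawerr 0.008 tilt [-0.008  0.005] F lock [-0.7 -0.3] 8.725
[400.7936 297.2928] 0.9
[251.8016 147.8016] 0.77
[ 81.8176 286.3872] 0.71
```

View pics/w6c.png

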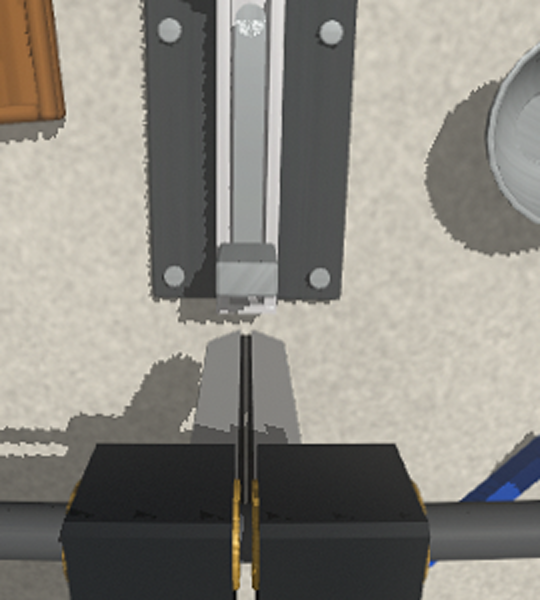

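The lug top is at crop (217–278, 262–297) and the fingers are centred behind it. I'll back off 4 mm and go down to z ≈ 0.035.

```bash
python3 -m creep '[-0.005,-0.008,0,0.1,-0.4,0,1, 0,0,0,0,0,-2.5,1, 0,0,0,0,0,-2,1, 0,0,0,0,0,-0.9,1, 0,0,0,0,0,0,1]'; python3 st.py
```

```text
clock: 9.45
ee_pos: [0.6151, -0.1577, 0.0395]
orientation: [0.99, 0.144, 0.003, 0.002]
force: [0.2, -0.2, 0.6]
opening: 0.0007
lock [-165.4   -2. ] z 0.0395 yawerr 0.009 tilt [ 0.007 -0.002] F lock [-0.3 -0.2] 9.45
```

```bash
python3 -m creep '[0,0,0,-0.1,0,-0.5,1, 0,0,0,-0.22,0.8,0,1, 0,0,0,-0.22,0.8,0,1, 0,0,0,-0.22,0.8,0,1, 0,0,0,0,0,0,1]'; python3 st.py; python3 -m creep '[0,0,0,-0.2,0.7,0,1, 0,0,0,-0.2,0.7,0,1, 0,0,0,-0.2,0.7,0,1, 0,0,0,-0.2,0.7,0,1, 0,0,0,0,0,0,1]'; python3 st.py
```

```text
clock: 10.07
ee_pos: [0.6079, -0.1316, 0.0359]
orientation: [0.99, 0.144, 0.004, 0.002]
force: [-0.4, 0.1, -0.2]
opening: 0.0005
lock [-138.3   -2.3] z 0.0359 yawerr 0.01 tilt [ 0.009 -0.003] F lock [0.2 0.3] 10.075
clock: 10.7
ee_pos: [0.5994, -0.1017, 0.0362]
orientation: [0.99, 0.144, 0.005, 0.002]
force: [-0.1, -0.6, 0.3]
opening: 0.0002
lock [-107.3   -2.4] z 0.0362 yawerr 0.01 tilt [ 0.01  -0.003] F lock [-0.6  0.3] 10.7
```

```bash
python3 - <<'E'
from h import *
im=shot('wrist','w7');cv2.imwrite('pics/w7c.png',cv2.resize(im[60:300,130:400],None,fx=2,fy=2,interpolation=cv2.INTER_CUBIC))
E
```

```text
(no output)
```

View pics/w7c.png

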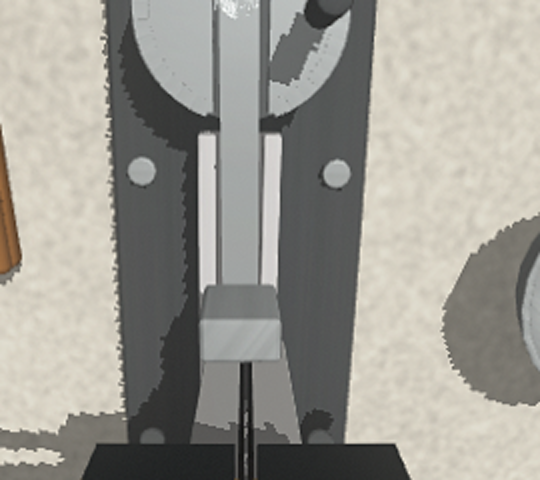

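The bar is sliding nicely through the slot (tip at crop (238,5)), with the lug squarely against the fingers. Continuing ~44 mm to the stop.

```bash
python3 -m creep '[0.003,0.01,-0.01,-0.2,0.7,0,1, 0,0,0,-0.2,0.7,0,1, 0,0,0,-0.2,0.7,0,1, 0,0,0,-0.2,0.7,0,1, 0,0,0,0,0,0,1]'; python3 st.py; python3 -m creep '[0,0,0,-0.15,0.5,0,1, 0,0,0,-0.14,0.4,0,1, 0,0,0,-0.1,0.3,0,1, 0,0,0,-0.1,0.3,0,1, 0,0,0,0,0,0,1]'; python3 st.py
```

```text
clock: 11.38
ee_pos: [0.5911, -0.0725, 0.0363]
orientation: [0.99, 0.138, -0.0, 0.0]
force: [-0.1, -0.2, 0.6]
opening: 0.0003
lock [-76.9  -2.5] z 0.0363 yawerr -0.002 tilt [-0.001 -0.   ] F lock [-0.2  0.1] 11.375
clock: 12.0
ee_pos: [0.5864, -0.0591, 0.0364]
orientation: [0.991, 0.137, -0.0, 0.001]
force: [0.9, -1.1, -0.1]
opening: 0.0002
lock [-62.7  -1.6] z 0.0364 yawerr -0.004 tilt [ 0.    -0.003] F lock [-1.3 -0.6] 12.0
```

```bash
python3 -m creep '[0,0,0,-0.06,0.2,0,1, 0,0,0,-0.06,0.2,0,1, 0,0,0,-0.06,0.2,0,1, 0,0,0,-0.06,0.2,0,1, 0,0,0,-0.06,0.2,0,1]'; python3 st.py
```

```text
clock: 12.62
ee_pos: [0.5859, -0.0586, 0.0377]
orientation: [0.991, 0.134, 0.002, 0.007]
force: [2.3, -11.7, 0.5]
opening: 0.0004
lock [-62.1  -1.3] z 0.0377 yawerr -0.011 tilt [ 0.005 -0.013] F lock [-11.9   1. ] 12.625
```

It's blocked at -62 with 12 N, which matches the expected home position. I'll back off, lift and check.

```bash
python3 -m creep '[0,0,0,0.3,-1.2,0,1, 0,0,0,0.2,-0.8,0,1, 0,0,0,0,0,4,1, 0,0,0,0,0,5,1, 0,0,0,0,0,0,1]'; python3 -m creep '[0,0,0,0.6,-1.5,4,1, 0,0,0,0,0,3,1, 0,0,0,0,0,0,1, 0,0,0,0,0,0,1, 0,0,0,0,0,0,1]'; python3 st.py
python3 - <<'E'
from h import *
im=shot('wrist','w8');cv2.imwrite('pics/w8c.png',cv2.resize(im[0:270,150:400],None,fx=2.2,fy=2.2,interpolation=cv2.INTER_CUBIC))
E
```

```text
clock: 13.25
ee_pos: [0.5905, -0.0796, 0.1292]
orientation: [0.991, 0.134, 0.001, 0.005]
force: [0.4, -0.7, -0.6]
opening: 0.0007
clock: 13.88
ee_pos: [0.5945, -0.0953, 0.1964]
orientation: [0.991, 0.134, -0.002, 0.004]
force: [-0.5, 0.8, -0.1]
opening: 0.0007
lock [-99.8   0.6] z 0.1964 yawerr -0.011 tilt [-0.003 -0.008] F lock [1.  0.3] 13.875
```

View pics/w8c.png

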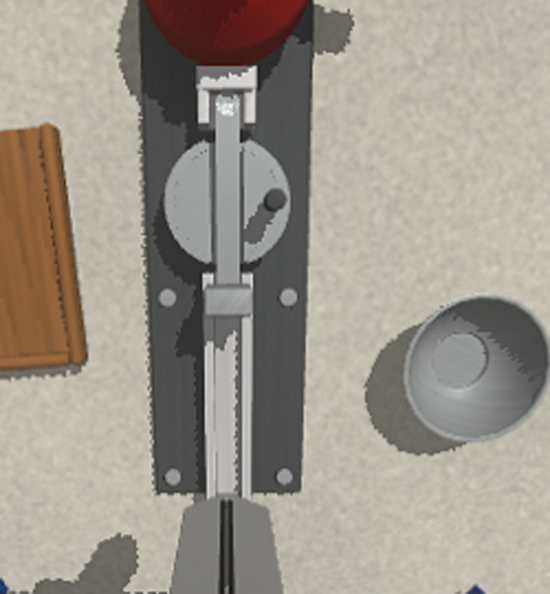

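The bar lies through the slot, its tip in the keeper at (227,95) touching the stop, and the slot is parallel to it. A quick numeric check, then I hand in.

```bash
python3 - <<'E'
from fit import *
p=np.load('lock.npy');V=lambda u,v:(150+u/2.2,v/2.2)
print('lug top',[W2L(p,onz('wrist',V(*a),.063)).round(1) for a in((207,290),(251,290),(207,316),(251,314))])
print('tip',W2L(p,onz('wrist',V(227,94),.028)),'disc centre',W2L(p,onz('wrist',V(227,202),.033)),'peg top',W2L(p,onz('wrist',V(275,198),.063)))
manip.hand_in()
E
```

```text
lug top [array([-40.3,   8.7]), array([-40.5, -12.5]), array([-52.8,   8.9]), array([-52.1, -12.5])]
tip [53.75738188 -1.79291404] disc centre [ 1.56576974 -1.28604767] peg top [  1.72568804 -23.7372006 ]
the job is handed in; nothing more can be done
```

The regulator should be locked, and I've handed the job in at about 14 s of the 54 s allowed. The hand-in gives no verdict, so this rests on my own checks.

I pushed the peg with shut fingers until the slot lined up with the channel (joint near π). Then I pushed the bar by its lug through the slot until it stopped against about 12 N, and lifted the fingers clear.

Last checks:
- **Bar tip:** it measured x ≈ 53.8 mm and y ≈ -1.8 mm, with the fit itself off by about 1.5 mm. The target was over 48 mm, within 5 mm of the middle line.
- **Bar height and tilt:** I didn't measure these separately. In the last picture the bar lies down in the channel.
- **Lug:** its centre measured at about x = -46.5 mm, where -48 was expected. That agrees within measuring error.
- **Slot:** the peg top came out almost straight beside the disc centre, an angle error of about 0.01 rad.
- **Bowl and spoon rest:** they appear undisturbed in the last picture.
- **Knob, bottle and spice box:** not checked in a picture at the end; the arm never went near them.

One disagreement: in the first pose fit, the knob in the wrist picture was 5–6 pixels off, probably because it was cut off at the picture's edge. I didn't rely on it.

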